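Load the ball mill and lock its carriage

ROBOT

A 6-joint arm with a two-finger parallel gripper is mounted at the origin on the work surface. World frame = base frame: x ahead of the robot, y to its left, z up, the work surface at z = 0. Lengths are in m, angles in degrees, forces in N, time in s.
With the tool pointing down it reaches from about 0.3 to 0.875 m from the base axis. Payload 4.2 kg.
Tool frame: the origin (TCP) lies at the very end of the fingers, on their centre line; the grasp point (between the pads) lies 19 mm behind it (tcp_to_grasp is the z of the grasp point in the tool frame, in m); z points along the fingers, y is the line along which they close (so a half turn about z gives the same grasp; the last joint's range is limited). The gripper opens to 85 mm and grips with 20 to 120 N. Pads are 22 mm wide; open, the fingers measure 114 mm over their backs; the gripper's body (76 mm by 85 mm) begins 54 mm behind the grasp point. The pads swing forward as they close: fully open they stand 13 mm farther back than shut.
Start: joints at [-66.005, 18.312, 89.639, -0, 72.044, -1.146], TCP at [0.244, -0.521, 0.231] pointing down, gripper open.
Joint ranges: [-177.97, 177.97], [-48.28, 115.42], [12.27, 149.76], [-77.06, 257.06], [2.81, 150.46], [-146.56, 146.56]. Speed limits (degrees/s): [147.25, 147.25, 180, 180, 180, 180].

INTERFACE

Orientations are given as a 3x3 rotation matrix whose columns are the frame's x, y, z axes.
In Python, from station import sense, capture, camera_info, hand_in, tcp_to_grasp gives the robot as it stands.
- The arm moves only by the tool step_arm, never from a script. Its argument "commands" is a list of rows, each a list of 7 numbers: the turn, a rotation vector about the tool's x, y, z in units of 4 degrees (1.0 is 4 degrees), then the shift along the tool's x, y, z in units of 2 cm (1.0 is 2 cm), then the finger opening in mm, from 0 to 85.4. A call has 1 to 20 rows; each row shifts and turns the commanded pose from where the row before left it, along the tool's axes as they then stand; what a row does not reach is not made up. A row lasts 1/12 s, in which the tool goes at most 41.7 mm and 7.16 degrees, less where a joint would pass 70% of its speed; a pose out of reach is approached as far as the arm can. A call with a number of a shift or a turn outside -1 to 1 is refused whole. A call with a gripper value outside its range is refused whole. The fingers move at their own pace and stop on an object; "grip_force" is the grip in N (left out, the last holds). Time passes only in rows, so rows that do not move let the fingers close. It gives the time, the measured TCP pose, the force, the opening and the grip force at its end, in the units of the state.
- sense(): the state, without advancing time (a new reading comes with each control period).
- capture(name): name is "side" or "top" or "wrist"; returns the picture (420x560x3 uint8, red, green, blue); there is no depth.
- camera_info(name): a dict with "intrinsics" (3x3 intrinsics, pixels), "extrinsics" (4x4, takes a point from camera to world coordinates). Camera axes: x right, y up, looking along -z (the intrinsics and any distortion apply to the point x, -y, -z); pixel columns grow to the right and rows downward; lengths in m; the calibration is good to about 2 mm. The wrist camera is an equidistant fisheye: a pixel r from the principal point sees the ray r / f radians off the axis. A picture is of the moment at which its call begins: read the wrist's pose just before it. camera_info takes no time and is no camera call; for the wrist camera it gives the pose at the moment of the call.
- hand_in(): hands the job in; it is judged then, once.
The state is a dict: "clock": time; "joint_pos": joint angles; "joint_velocities": joint speeds; "effort": joint torques, N m; "tool_pos": TCP position; "tool_rot": TCP orientation; "wrist_force": force on the tool from outside, world axes, zero at the start; "moment": the same for the moment, N m; "width": opening from 0.0 (shut) to 1.0 (fully open); "finger_force": force on a finger pad.
Only numpy, scipy, OpenCV 4.12 (cv2) and the standard library are available. Lean on these libraries where they do the work, as an engineer would, in place of code of your own. Each camera call takes 0.05 s, during which the arm holds its last target. There are 200 camera calls.

TASK

Put one steel ball from the tray into each of the three wells of the mill's carriage, leaving the grinding pin standing in the tray. Then slide the carriage fully home under the clear guard and only after that swing the cam lever all the way round to lock it. Do not disturb the slide box or the bottle.

Things in the scene. Friction and masses are not known exactly. Their poses are not given: they have to be found in the camera images.
- mill: Fixed white ball mill, origin on the worktop; x from its open front (robot side) to its back, y to its left. Base plate x -160 to 170, y +-98, 16 mm high; side rails 28 mm high at y +-83 to 95. Clear guard, open at the front, x 0 to 70, its roof 82 to 86 mm high; white drive housing x 70 to 170, 100 mm high. Place and yaw vary.
- carriage (a joint): Aluminium carriage sliding along the mill's +x under the guard, in m: 0 = fully out, 0.100 = fully home at its stop (starts 0 to 0.015). Friction 2.5 N plus 8 N per m/s; stays where left. Block 156 mm wide (y), top 40 mm above the worktop, reaching from 75 mm in front (-x) of the row of wells to 31 mm behind it.
- push_plate (a point): Middle of the top edge of the upright steel plate near the carriage's front end, 73 mm above the worktop; moves with the carriage. Plate 10 mm thick (mill's x), 70 mm wide (y), 33 mm above the carriage top, 66 mm in front of the row of wells; pinch it from above or push its front. At home it is 46 mm in front of the guard.
- cam (a joint): Cam lever on the mill's right (-y) side, in rad: 0 = open, arm points away sideways (mill's -y); 1.57 = locked, arm along the mill's side pointing to its front (-x), a nose at its foot barring the carriage's front edge. Turns clockwise from above, vertical axis. Starts 0 to 0.25; friction 0.12 N m; stays where left. Not to be turned before the carriage is home, though nothing stops it.
- cam_pivot (a point): Top centre of the cam lever's pivot, 50 mm above the worktop; at x -66, y -122 mm in the mill's frame.
- cam_knob (a point): Top centre of the upright black knob at the end of the lever arm, 74 mm above the worktop, 68 mm from the pivot axis. Knob 18 mm in diameter, 34 mm tall (40 to 74 mm above the worktop); the arm below it is at 40 to 50 mm.
- tray: Fixed black plastic tray 200 (x) x 60 (y) x 10 mm, origin at its underside centre. Four round pockets 25 mm across, 3 mm deep, in one row along its x at -75, -25, +25, +75 mm. Three hold a ball and one the pin, in any order.
- pin: Upright plain steel grinding pin (cylinder 20 mm diameter, 34 mm high) standing in one pocket of the tray; not a ball; stays there. Origin at its underside centre.
- slide_box: Bystander: loose carton of slides 85 x 60 x 30 mm, origin at underside centre.
- dropper: Bystander: small white bottle 34 mm in diameter, 75 mm high, standing, origin at underside centre.
- rack: Bystander: fixed white tube rack 100 x 220 mm with capped tubes, 100 mm high, origin at underside centre, left of the tray.
- well0 (a point): Centre of the flat floor of the carriage's left (mill +y) well, moves with the carriage. Floor 22 mm above the worktop, well 30 mm in diameter and 18 mm deep, mouth 40 mm above the worktop; wells stand 50 mm apart along the mill's y. A ball lying in it has its centre 12 mm above this point.
- well1 (a point): Centre of the flat floor of the carriage's middle well, moves with the carriage. Floor 22 mm above the worktop, well 30 mm in diameter and 18 mm deep, mouth 40 mm above the worktop; wells stand 50 mm apart along the mill's y. A ball lying in it has its centre 12 mm above this point.
- well2 (a point): Centre of the flat floor of the carriage's right (mill -y) well, moves with the carriage. Floor 22 mm above the worktop, well 30 mm in diameter and 18 mm deep, mouth 40 mm above the worktop; wells stand 50 mm apart along the mill's y. A ball lying in it has its centre 12 mm above this point.
- ball_a_center (a point): Centre of a loose steel ball, 24 mm in diameter, 56 g; starts in a tray pocket, centre 19 mm above the worktop (lies loosely: nudged, it rolls up to 4 mm off the pocket centre). The three balls are alike: any ball may go in any well.
- ball_b_center (a point): Centre of a loose steel ball, 24 mm in diameter, 56 g; starts in a tray pocket, centre 19 mm above the worktop (lies loosely: nudged, it rolls up to 4 mm off the pocket centre). The three balls are alike: any ball may go in any well.
- ball_c_center (a point): Centre of a loose steel ball, 24 mm in diameter, 56 g; starts in a tray pocket, centre 19 mm above the worktop (lies loosely: nudged, it rolls up to 4 mm off the pocket centre). The three balls are alike: any ball may go in any well.

How it is judged:
By the outcome, as a careful person would: the job done as asked, in the order asked, and still so for the second after the job is handed in, with the robot touching nothing.
It also fails if it takes over 72 s, if anything falls off the work surface, if the arm or the gripper's body presses on something with over 40 N, if the wrist force passes 120 N, or if a joint passes its speed limit or range.

## Working session

There is one attempt and no reset: what is moved stays moved. The work goes in short steps, Python scripts to look and compute and a tool call to move; the robot and the scene stay as the last step left them, time stands still between calls to the robot, and variables do not carry over. Pictures are saved under pics/ and viewed, at most 10 in all, crops included, and the job is handed in when it is done.

Besides the shell and the picture viewer there is one more tool, called in YAML: its name, and indented under it one key for each argument. step_arm: Moves the arm, as the interface text tells. Shifts and turns lie within -1 to 1; 1 stands for 2 cm of shift or 4 degrees of turn. Its arguments: {"type":"object","properties":{"commands":{"type":"array","items":{"type":"array","items":{"type":"number"}}},"grip_force":{"type":"number"}},"required":["commands"]}

```bash
mkdir -p pics; ls; python3 - <<'E'
from station import *
import cv2, numpy as np
np.set_printoptions(precision=4,suppress=True)
s=sense();print(s, tcp_to_grasp)
for n in ("top","side"):
    im=capture(n); cv2.imwrite(f"pics/{n}0.png",im[:,:,::-1]); c=camera_info(n); print(n,{k:np.array(v) if not isinstance(v,str) else v for k,v in c.items()})
c=camera_info("wrist");print(c)
E
```

```text
pics
{'clock': 0.0, 'joint_pos': array([-66.0041,  18.3522,  89.7063,   0.0008,  72.0425,  -1.1458]), 'joint_velocities': array([-0.0556,  0.0162,  0.0351, -0.0562, -0.0098,  0.0469]), 'effort': array([ -0.001 , -41.5533, -23.4164,   0.0001,   0.0082,  -0.    ]), 'tool_pos': array([ 0.2441, -0.5201,  0.2305]), 'tool_rot': array([[ 0.9053,  0.4249, -0.0007],
       [ 0.4249, -0.9053,  0.0016],
       [ 0.    , -0.0018, -1.    ]]), 'wrist_force': array([ 0.3163, -0.2889, -0.406 ]), 'moment': array([ 0.0212, -0.0165, -0.0339]), 'finger_force': 0.0, 'width': 1.0029573526720297} -0.0187
top {'intrinsics': array([[467.6588,   0.    , 281.4277],
       [  0.    , 467.6588, 206.7974],
       [  0.    ,   0.    ,   1.    ]]), 'extrinsics': array([[-0.0258,  0.9888, -0.147 ,  0.3812],
       [-0.9997, -0.0263, -0.0014,  0.0623],
       [-0.0052,  0.1469,  0.9891,  1.2188],
       [ 0.    ,  0.    ,  0.    ,  1.    ]])}
side {'intrinsics': array([[384.2324,   0.    , 276.8449],
       [  0.    , 384.2324, 208.7592],
       [  0.    ,   0.    ,   1.    ]]), 'extrinsics': array([[-0.7096,  0.5325, -0.4614,  0.072 ],
       [-0.7044, -0.5235,  0.4793,  0.5422],
       [ 0.0138,  0.6652,  0.7466,  0.839 ],
       [ 0.    ,  0.    ,  0.    ,  1.    ]])}
{'intrinsics': array([[325.1923,   0.    , 276.2675],
       [  0.    , 325.1923, 210.5916],
       [  0.    ,   0.    ,   1.    ]]), 'extrinsics': array([[ 0.4248,  0.8668,  0.2611,  0.3107],
       [-0.9053,  0.4073,  0.1208, -0.4893],
       [-0.0016, -0.2877,  0.9577,  0.3732],
       [ 0.    ,  0.    ,  0.    ,  1.    ]])}
```

View pics/top0.png

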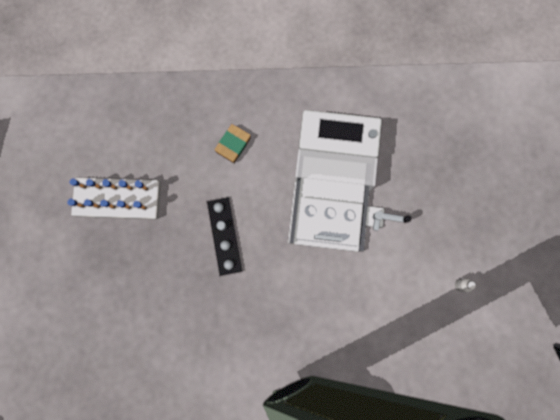

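View pics/side0.png

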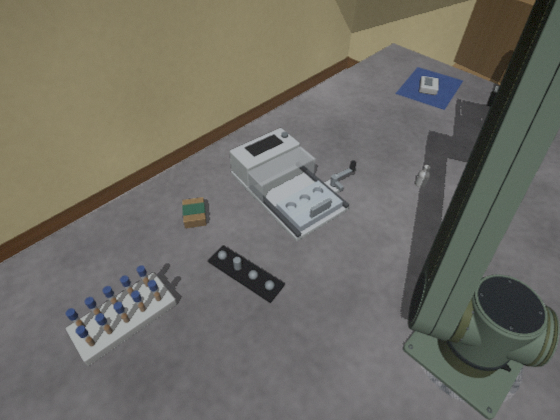

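Top view: tray with pocket items at (218,208), (221,226), (225,245), (228,265). In the side view the pin is the second item from the far end, at (237,264). The wells are at about (310,211), (330,213), (350,215), the plate at (331,237), the knob at (407,219), the box at (233,143) and the bottle at (466,285).

```bash
cat > h.py <<'E'
from station import *
import cv2, numpy as np
np.set_printoptions(precision=4,suppress=True)
def cast(name,uv,z,c=None):
    c=c or camera_info(name);K=np.array(c["intrinsics"]);E=np.array(c["extrinsics"])
    x=(uv[0]-K[0,2])/K[0,0];y=(uv[1]-K[1,2])/K[1,1]
    if name=="wrist":
        r=np.hypot(x,y);k=np.tan(r)/r if r>1e-9 else 1;x*=k;y*=k
    d=E[:3,:3]@np.array([x,-y,-1]);o=E[:3,3]
    return (o+d*(z-o[2])/d[2])
E
python3 - <<'E'
from h import *
for n,p,z in [("i1",(218,208),.019),("pin",(221,226),.035),("i3",(225,245),.019),("i4",(228,265),.019),("w0",(310,211),.04),("w1",(330,213),.04),("w2",(350,215),.04),("plate",(331,237),.073),("knob",(407,219),.074),("bottle",(466,285),.07),("box",(233,143),.03),("fl",(292,243),.016),("fr",(359,249),.016)]:
    print(n,cast("top",p,z))
for n,p,z in [("i1",(222,255),.025),("pin",(237,264),.04),("i3",(253,275),.025),("i4",(269,285),.025),("knob",(353,163),.074),("bottle",(427,168),.075)]: print("side",n,cast("side",p,z))
s=sense();R=s["tool_rot"];E=np.array(camera_info("wrist")["extrinsics"]);print(R.T@(E[:3,3]-s["tool_pos"]),R.T@E[:3,:3])
E
```

```text
i1 [0.5607 0.2285 0.019 ]
pin [0.5118 0.219  0.035 ]
i3 [0.4643 0.2112 0.019 ]
i4 [0.4132 0.2039 0.019 ]
w0 [ 0.5436 -0.0085  0.04  ]
w1 [ 0.5372 -0.0591  0.04  ]
w2 [ 0.5307 -0.1096  0.04  ]
plate [ 0.4734 -0.0557  0.073 ]
knob [ 0.5127 -0.2444  0.074 ]
bottle [ 0.3489 -0.3774  0.07  ]
box [0.7305 0.1866 0.03  ]
fl [0.4652 0.0392 0.016 ]
fr [ 0.4453 -0.132   0.016 ]
side i1 [0.5618 0.232  0.025 ]
side pin [0.5061 0.2287 0.04  ]
side i3 [0.4625 0.2161 0.025 ]
side i4 [0.4148 0.2078 0.025 ]
side knob [ 0.5141 -0.242   0.074 ]
side bottle [ 0.346  -0.3808  0.075 ]
[ 0.0734  0.0001 -0.1426] [[-0.      0.9577  0.2877]
 [ 1.      0.      0.0001]
 [ 0.0001  0.2877 -0.9577]]
```

step_arm:
  commands:
    - [0,0,0.9,0.4,-0.9,0,85]
    - [0,0,0.9,0.4,-0.9,0,60]
    - [0,0,0.9,0.4,-0.9,0,60]
    - [0,0,0.9,0.4,-0.9,0,60]
    - [0,0,0.9,0.4,-0.9,0,60]
    - [0,0,0.9,0.4,-0.9,0,60]
    - [0,0,0.9,0.4,-0.9,0,60]
    - [0,0,0.9,0.4,-0.9,0,60]
    - [0,0,0.9,0.4,-0.9,0,60]
    - [0,0,0,0.4,-0.95,0,60]
    - [0,0,0,0.4,-0.95,0,60]
    - [0,0,0,0.4,-0.95,0,60]
    - [0,0,0,0.4,-0.95,0,60]
    - [0,0,0,0.4,-0.95,0,60]
    - [0,0,0,0.4,-0.95,0,60]
    - [0,0,0,0.4,-0.95,0,60]
  grip_force: 30

```text
clock: 1.43
tool_pos: [0.3568, -0.2243, 0.231]
tool_rot: [[0.992, -0.126, -0.001], [-0.126, -0.992, 0.0], [-0.001, -0.0, -1.0]]
wrist_force: [0.3, -0.5, 0.2]
width: 0.702
finger_force: 0.0
```

step_arm:
  commands:
    - [0,0,0,0.4,-0.95,0,60]
    - [0,0,0,0.4,-0.95,0,60]
    - [0,0,0,0.4,-0.95,0,60]
    - [0,0,0,0.4,-0.95,0,60]
    - [0,0,0,0.4,-0.95,0,60]
    - [0,0,0,0.4,-0.95,0,60]
    - [0,0,0,0.4,-0.95,0,60]
    - [0,0,0,0.4,-0.95,0,60]
    - [0,0,0,0.4,-0.95,0,60]
    - [0,0,0,0,0,0,60]
    - [0,0,0,0,0,0,60]

```text
clock: 2.35
tool_pos: [0.4496, -0.0644, 0.2309]
tool_rot: [[0.992, -0.124, -0.001], [-0.124, -0.992, -0.0], [-0.001, 0.001, -1.0]]
wrist_force: [0.3, 0.2, 0.4]
width: 0.705
finger_force: 0.0
```

```bash
python3 - <<'E'
from h import *
s=sense();print(s["clock"],s["tool_pos"],s["tool_rot"],s["joint_pos"],s["width"])
import json
c=camera_info("wrist");im=capture("wrist");cv2.imwrite("pics/w1.png",im[:,:,::-1])
json.dump({k:np.array(v).tolist() for k,v in c.items() if k in("intrinsics","extrinsics")},open("w1.json","w"))
E
```

```text
2.35 [ 0.4496 -0.0644  0.2309] [[ 0.9923 -0.1242 -0.0012]
 [-0.1242 -0.9923 -0.0004]
 [-0.0011  0.0005 -1.    ]] [ -9.5752   7.4176 104.3353  -0.0338  68.3093  87.5725] 0.7049066578770948
```

View pics/w1.png

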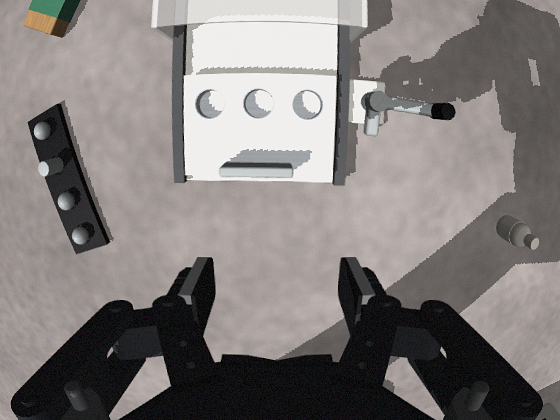

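Wrist view: well mouths at (210,103), (259,103), (307,104). The plate's top edge runs from x 219 to 293 at y≈167, the knob is at (443,111) and the pivot at (376,97). The balls are at (42,131), (66,201), (81,234) and the pin top is at (42,170).

```bash
python3 - <<'E'
from h import *
import json
c=json.load(open("w1.json"));im=cv2.imread("pics/w1.png");g=cv2.cvtColor(im,6)
f=lambda u,v,z:cast("wrist",(u,v),z,c)
# wells: subpixel by hough circles
h=cv2.HoughCircles(cv2.resize(g[75:135,180:340],None,fx=4,fy=4,interpolation=cv2.INTER_CUBIC),cv2.HOUGH_GRADIENT,1,120,param1=120,param2=18,minRadius=48,maxRadius=75)
if h is not None:
  for x,y,r in h[0]:
    u,v=x/4+180-.375,y/4+75-.375;print("well",u,v,r/4,f(u,v,.04))
h=cv2.HoughCircles(cv2.resize(g[110:260,20:120],None,fx=4,fy=4,interpolation=cv2.INTER_CUBIC),cv2.HOUGH_GRADIENT,1,80,param1=120,param2=18,minRadius=28,maxRadius=44)
if h is not None:
  for x,y,r in h[0]:
    u,v=x/4+20-.375,y/4+110-.375;print("ball",u,v,r/4,f(u,v,.019))
for n,p,z in [("w0",(210,103),.04),("w1",(259,103),.04),("w2",(307,104),.04),("pl",(219,166.),.073),("pr",(293,166),.073),("knob",(446,111),.074),("piv",(376,97),.05),("pin",(42,169),.041),("fl",(174,183),.02),("fr",(345,185),.02),("carfl",(186,181),.04),("carfr",(333,182),.04)]: print(n,f(*p,z))
k=(g<60).astype(np.uint8);k[:80]=0;k[150:]=0;k[:,:420]=0
ys,xs=np.nonzero(k);print(len(xs),xs.min(),xs.max(),ys.min(),ys.max())
v=np.hstack([cv2.resize(im[70:195,170:345],(525,375),interpolation=2),cv2.resize(im[100:260,20:125],(246,375),interpolation=2)]);cv2.imwrite("pics/z1.png",v)
E
```

```text
well 307.0 104.25 14.75 [ 0.5303 -0.1059  0.04  ]
well 259.0 103.25 13.725 [ 0.5371 -0.0579  0.04  ]
well 209.25 104.0 14.05 [ 0.5441 -0.0073  0.04  ]
ball 42.25 130.5 8.95 [0.5625 0.2287 0.019 ]
ball 66.25 201.5 8.85 [0.4632 0.2123 0.019 ]
w0 [ 0.545  -0.0083  0.04  ]
w1 [ 0.5373 -0.0579  0.04  ]
w2 [ 0.5305 -0.1059  0.04  ]
pl [ 0.4828 -0.0143  0.073 ]
pr [ 0.4738 -0.0832  0.073 ]
knob [ 0.5146 -0.2427  0.074 ]
piv [ 0.5317 -0.1759  0.05  ]
pin [0.5134 0.2229 0.041 ]
fl [0.4641 0.0519 0.02  ]
fr [ 0.437 -0.141  0.02 ]
carfl [0.4677 0.0308 0.04  ]
carfr [ 0.4466 -0.1245  0.04  ]
362 430 454 103 119
```

View pics/z1.png

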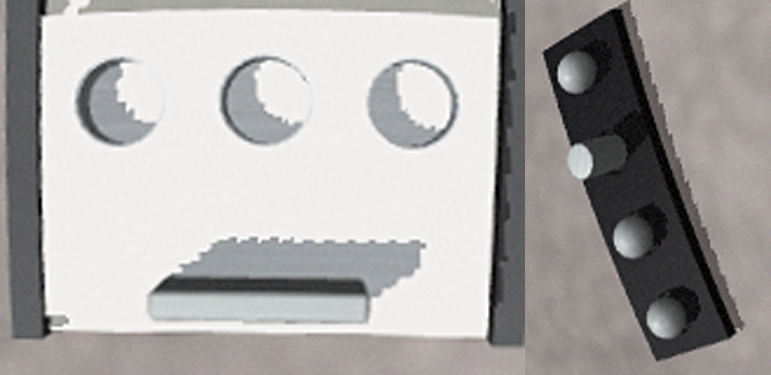

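step_arm:
  commands:
    - [0,0,0,0.24,-0.95,0.5,50]
    - [0,0,0,0.24,-0.95,0.5,50]
    - [0,0,0,0.24,-0.95,0.5,50]
    - [0,0,0,0.24,-0.95,0.5,50]
    - [0,0,0,0.24,-0.95,0.5,50]
    - [0,0,0,0.24,-0.95,0.5,50]
    - [0,0,0,0.24,-0.95,0.5,50]
    - [0,0,0,0.24,-0.95,0.5,50]
    - [0,0,0,0.24,-0.95,0.5,50]
    - [0,0,0,0.24,-0.95,0.5,50]
    - [0,0,0,0.24,-0.95,0.5,50]
    - [0,0,0,0.24,-0.95,0.5,50]
    - [0,0,0,0.24,-0.95,0.5,50]
    - [0,0,0,0.24,-0.95,0.5,50]
    - [0,0,0,0.24,-0.95,0.5,50]
    - [0,0,0,0.24,-0.95,0.5,50]
    - [0,0,0,0,0,0,50]
    - [0,0,0,0,0,0,50]

```text
clock: 3.9
tool_pos: [0.564, 0.2261, 0.0705]
tool_rot: [[0.992, -0.126, -0.002], [-0.126, -0.992, -0.001], [-0.002, 0.002, -1.0]]
wrist_force: [-0.6, -0.9, -0.0]
width: 0.588
finger_force: 0.0
```

```bash
cat >> h.py <<'E'
def go(x,y,z):
    s=sense();R=s["tool_rot"];print("tool units to",(x,y,z),R.T@(np.array([x,y,z])-s["tool_pos"])/.02,"at",s["tool_pos"],"t",s["clock"])
E
python3 - <<'E'
from h import *
go(.5622,.2287,.012)
c=camera_info("wrist");im=capture("wrist");cv2.imwrite("pics/w2.png",im[:,:,::-1])
import json
json.dump({k:np.array(v).tolist() for k,v in c.items() if k in("intrinsics","extrinsics")},open("w2.json","w"))
E
```

```text
tool units to (0.5622, 0.2287, 0.012) [-0.1006 -0.1198  2.9245] at [0.564  0.2261 0.0705] t 3.9
```

View pics/w2.png

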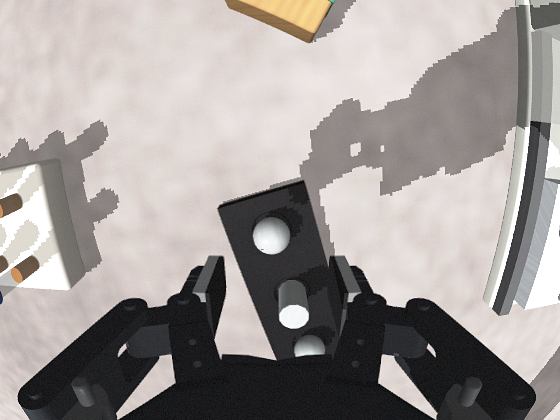

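The ball is at (271,236) between the open fingers, and the pin stands at (292,300) behind it.

```bash
python3 - <<'E'
from h import *
import json
c=json.load(open("w2.json"))
p=cast("wrist",(271.5,236),.019,c);print(p,cast("wrist",(293,317),.041,c),cast("wrist",(310,349),.019,c))
go(p[0],p[1],.012)
E
```

```text
[0.5624 0.2293 0.019 ] [0.5136 0.2216 0.041 ] [0.4647 0.2123 0.019 ]
tool units to (np.float64(0.5624125814553973), np.float64(0.22926208179113547), 0.012) [-0.0996 -0.168   2.9557] at [0.564  0.2257 0.0711] t 3.95
```

step_arm:
  commands:
    - [0,0,0,-0.05,-0.08,0.7,50]
    - [0,0,0,-0.05,-0.08,0.7,50]
    - [0,0,0,0,0,0.7,50]
    - [0,0,0,0,0,0.5,50]
    - [0,0,0,0,0,0.35,50]
    - [0,0,0,0,0,0,40]
    - [0,0,0,0,0,0,30]
    - [0,0,0,0,0,0,20]
    - [0,0,0,0,0,0,20]
    - [0,0,0,0,0,0,20]
    - [0,0,0,0,0,0,20]
    - [0,0,0,0,0,0,20]
  grip_force: 30

```text
clock: 4.95
tool_pos: [0.5632, 0.2305, 0.013]
tool_rot: [[0.992, -0.126, 0.001], [-0.126, -0.992, 0.0], [0.001, -0.0, -1.0]]
wrist_force: [0.5, -1.2, 3.2]
width: 0.256
finger_force: 29.5
```

step_arm:
  commands:
    - [0,0,0,0,0,0,32]
    - [0,0,0,0,0,0,32]
    - [0,0,0,0,0,0,32]
    - [0,0,0,0,0,0.1,32]
    - [0,0,0,0,0,0.1,32]
    - [0,0,0,0,0,0,32]

```text
clock: 5.45
tool_pos: [0.5628, 0.2306, 0.0094]
tool_rot: [[0.992, -0.126, 0.0], [-0.126, -0.992, 0.0], [0.0, -0.0, -1.0]]
wrist_force: [-2.3, -0.6, 8.6]
width: 0.377
finger_force: 4.4
```

step_arm:
  commands:
    - [0,0,0,0,0,0,26]
    - [0,0,0,0,0,0,20]
    - [0,0,0,0,0,0,20]
    - [0,0,0,0,0,0,20]
    - [0,0,0,0,0,0,20]

```text
clock: 5.87
tool_pos: [0.5636, 0.2308, 0.0102]
tool_rot: [[0.992, -0.126, 0.003], [-0.126, -0.992, 0.001], [0.002, -0.001, -1.0]]
wrist_force: [-1.5, -1.6, 11.4]
width: 0.257
finger_force: 31.3
```

```bash
python3 - <<'E'
from h import *
c=camera_info("wrist");im=capture("wrist");cv2.imwrite("pics/w3.png",cv2.resize(im[180:400,180:380,::-1],None,fx=3,fy=2.7))
E
```

```text
(no output)
```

View pics/w3.png

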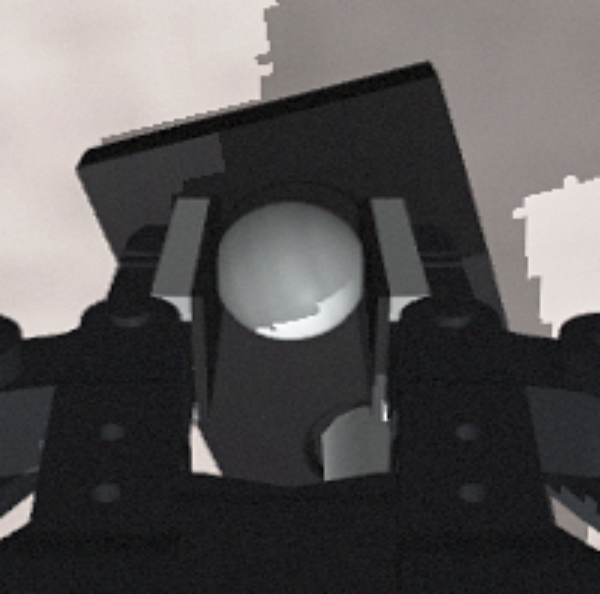

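The ball is held between the pads, centred at about (290,270) in the crop. The pin behind it is untouched. Next I lift and carry it to well 0.

step_arm:
  commands:
    - [0,0,0,0,0,-0.2,20]
    - [0,0,0,0,0,-0.5,20]
    - [0,0,0,0,0,-0.8,20]
    - [0,0,0,0,0,-0.8,20]
    - [0,0,0,0,0,-0.8,20]
    - [0,0,0,0,0.4,-0.65,20]
    - [0,0,0,0.05,0.9,0,20]
    - [0,0,0,0.05,0.9,0,20]
    - [0,0,0,0.05,0.9,0,20]
    - [0,0,0,0.05,0.9,0,20]
    - [0,0,0,0.05,0.9,0,20]
    - [0,0,0,0.05,0.9,0,20]
    - [0,0,0,0.05,0.9,0,20]
    - [0,0,0,0.05,0.9,0,20]
    - [0,0,0,0.05,0.9,0,20]
    - [0,0,0,0.05,0.9,0,20]
    - [0,0,0,0.05,0.9,0,20]
    - [0,0,0,0,0.85,0,20]
    - [0,0,0,0,0.5,0,20]
    - [0,0,0,0,0,0,20]

```text
clock: 7.58
tool_pos: [0.5436, -0.0039, 0.0834]
tool_rot: [[0.992, -0.129, -0.001], [-0.129, -0.992, -0.0], [-0.001, 0.001, -1.0]]
wrist_force: [0.2, -0.0, -1.3]
width: 0.258
finger_force: 29.4
```

```bash
python3 - <<'E'
from h import *
s=sense();go(.5443,-.0080,.045);print(s["width"])
c=camera_info("wrist");im=capture("wrist");cv2.imwrite("pics/w4.png",cv2.resize(im[:400,130:430,::-1],None,fx=2,fy=1.5))
p=cast("wrist",(276.7,280),s["tool_pos"][2]+.009,c);print(p, s["tool_rot"].T@(p-s["tool_pos"]))
E
```

```text
tool units to (0.5443, -0.008, 0.045) [0.0642 0.1959 1.9204] at [ 0.5436 -0.0039  0.0834] t 7.5833
0.25768063908125194
[ 0.543  -0.0042  0.0924] [-0.0005  0.0003 -0.009 ]
```

View pics/w4.png

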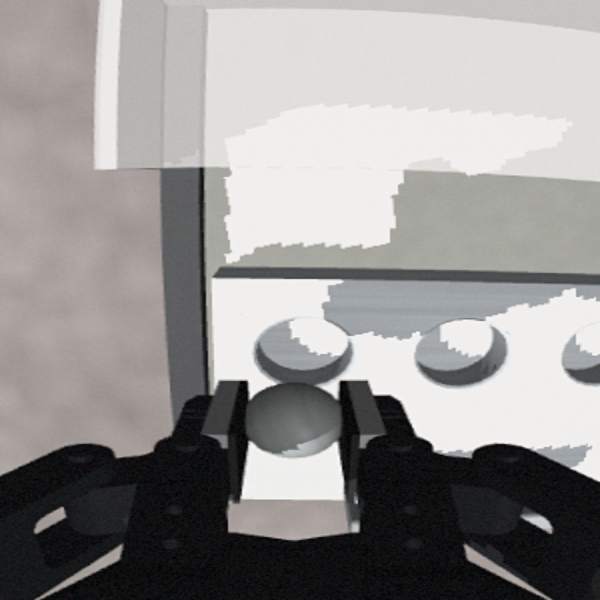

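The ball is held firmly. Well 0's mouth shows at (304,350) in the crop, which is full-frame (282,233). Well 1's mouth is at full-frame (360.5,234.7).

```bash
python3 - <<'E'
from h import *
for uv in [(282,233),(360.5,234.7)]: print(cast("wrist",uv,.04))
go(.5443,-.0080,.045)
E
```

```text
[ 0.5466 -0.0068  0.04  ]
[ 0.5388 -0.0555  0.04  ]
tool units to (0.5443, -0.008, 0.045) [0.0547 0.254  1.9208] at [ 0.5439 -0.0028  0.0834] t 7.6333
```

step_arm:
  commands:
    - [0,0,0,0.06,0.1,0.4,20]
    - [0,0,0,0.05,0.1,0.6,20]
    - [0,0,0,0,0,0.6,20]
    - [0,0,0,0,0,0.4,20]
    - [0,0,0,0,0,0.05,20]
    - [0,0,0,0,0,0,20]
    - [0,0,0,0,0,0,20]

```text
clock: 8.22
tool_pos: [0.5462, -0.006, 0.0425]
tool_rot: [[0.992, -0.126, 0.0], [-0.126, -0.992, -0.0], [0.0, 0.0, -1.0]]
wrist_force: [-0.0, 0.9, -0.4]
width: 0.253
finger_force: 29.4
```

step_arm:
  commands:
    - [0,0,0,0,0,0,26]
    - [0,0,0,0,0,0,30]
    - [0,0,0,0,0,0,36]
    - [0,0,0,0,0,0,36]
    - [0,0,0,0,0,0,36]
    - [0,0,0,0,0,-0.4,36]
    - [0,0,0,0,0,-0.8,36]
    - [0,0,0,0,0,-0.8,36]
    - [0,0,0,0,0,0,36]

```text
clock: 8.97
tool_pos: [0.5481, -0.0064, 0.0856]
tool_rot: [[0.992, -0.126, 0.007], [-0.126, -0.992, -0.0], [0.007, -0.001, -1.0]]
wrist_force: [-0.2, -0.9, -0.4]
width: 0.419
finger_force: 0.0
```

```bash
python3 - <<'E'
from h import *
go(.4635,.2123,.0705);go(.4635,.2123,.0105)
c=camera_info("wrist");im=capture("wrist");cv2.imwrite("pics/w5.png",cv2.resize(im[150:400,200:420,::-1],None,fx=2.4,fy=2.4))
E
```

```text
tool units to (0.4635, 0.2123, 0.0705) [ -5.5826 -10.3132   0.7243] at [ 0.5481 -0.0064  0.0856] t 8.9667
tool units to (0.4635, 0.2123, 0.0105) [ -5.6021 -10.3116   3.7243] at [ 0.5481 -0.0064  0.0856] t 8.9667
```

View pics/w5.png

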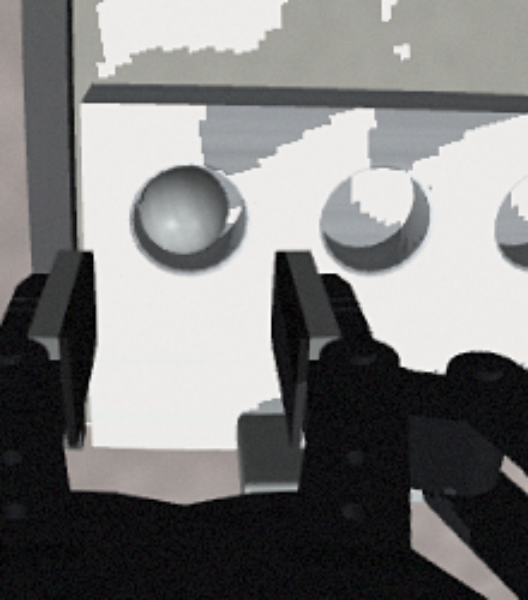

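Ball seen seated in well 0 at (183,212) in the crop. Now for the ball next to the pin on the near side.

step_arm:
  commands:
    - [0,0,0,-0.4,-0.8,-0.1,46]
    - [0,0,0,-0.43,-0.8,0,46]
    - [0,0,0,-0.43,-0.8,0,46]
    - [0,0,0,-0.43,-0.8,0,46]
    - [0,0,0,-0.43,-0.8,0,46]
    - [0,0,0,-0.43,-0.8,0,46]
    - [0,0,0,-0.43,-0.8,0,46]
    - [0,0,0,-0.43,-0.8,0,46]
    - [0,0,0,-0.43,-0.8,0,46]
    - [0,0,0,-0.43,-0.8,0,46]
    - [0,0,0,-0.43,-0.8,0,46]
    - [0,0,0,-0.43,-0.8,0.3,46]
    - [0,0,0,-0.4,-0.7,0.4,46]
    - [0,0,0,0,0,0.2,46]
    - [0,0,0,0,0,0,46]
    - [0,0,0,0,0,0,46]

```text
clock: 10.35
tool_pos: [0.462, 0.2114, 0.0658]
tool_rot: [[0.992, -0.126, -0.001], [-0.126, -0.992, -0.001], [-0.001, 0.001, -1.0]]
wrist_force: [0.2, -0.7, 0.0]
width: 0.541
finger_force: 0.0
```

```bash
cat >> h.py <<'E'
def ball(z,u0,u1,v0,v1,r0=14,r1=34):
    c=camera_info("wrist");im=capture("wrist");g=cv2.cvtColor(im,cv2.COLOR_RGB2GRAY)[v0:v1,u0:u1]
    h=cv2.HoughCircles(cv2.resize(g,None,fx=3,fy=3,interpolation=2),cv2.HOUGH_GRADIENT,1,60,param1=120,param2=22,minRadius=3*r0,maxRadius=3*r1)
    for x,y,r in ([] if h is None else h[0][:4]):
        u,v=x/3+u0-.33,y/3+v0-.33;print("circle",u,v,r/3,cast("wrist",(u,v),z,c))
E
python3 - <<'E'
from h import *
go(.4638,.2123,.0105)
ball(.019,225,335,190,300)
E
```

```text
tool units to (0.4638, 0.2123, 0.0105) [ 0.0881 -0.0573  2.7642] at [0.462  0.2114 0.0658] t 10.35
circle 273.17 232.50333 19.166666 [0.4644 0.2129 0.019 ]
```

step_arm:
  commands:
    - [0,0,0,0.06,-0.04,0.6,46]
    - [0,0,0,0.05,-0.04,0.7,46]
    - [0,0,0,0,0,0.7,46]
    - [0,0,0,0,0,0.45,46]
    - [0,0,0,0,0,0.25,40]
    - [0,0,0,0,0,0,32]
    - [0,0,0,0,0,0,26]
    - [0,0,0,0,0,0,20]
    - [0,0,0,0,0,0,20]
    - [0,0,0,0,0,0,20]
    - [0,0,0,0,0,0,20]

```text
clock: 11.32
tool_pos: [0.465, 0.2135, 0.0128]
tool_rot: [[0.992, -0.126, 0.001], [-0.126, -0.992, 0.0], [0.001, -0.001, -1.0]]
wrist_force: [0.6, -1.6, 0.4]
width: 0.258
finger_force: 29.4
```

```bash
python3 - <<'E'
from h import *
go(.538,-.0567,.09)
ball(.020,235,320,230,330,15,34)
E
```

```text
tool units to (0.538, -0.0567, 0.09) [ 5.3302 12.9379 -3.8594] at [0.465  0.2135 0.0128] t 11.3167
circle 276.17 278.83667 23.9 [0.4641 0.2135 0.02  ]
```

step_arm:
  commands:
    - [0,0,0,0,0,-0.3,20]
    - [0,0,0,0,0,-0.7,20]
    - [0,0,0,0,0,-0.9,20]
    - [0,0,0,0,0,-0.9,20]
    - [0,0,0,0.2,0.4,-0.7,20]
    - [0,0,0,0.4,0.9,-0.4,20]
    - [0,0,0,0.4,0.95,0,20]
    - [0,0,0,0.4,0.95,0,20]
    - [0,0,0,0.4,0.95,0,20]
    - [0,0,0,0.4,0.95,0,20]
    - [0,0,0,0.4,0.95,0,20]
    - [0,0,0,0.4,0.95,0,20]
    - [0,0,0,0.4,0.95,0,20]
    - [0,0,0,0.4,0.95,0,20]
    - [0,0,0,0.4,0.95,0,20]
    - [0,0,0,0.4,0.95,0,20]
    - [0,0,0,0.4,0.95,0,20]
    - [0,0,0,0.35,0.8,0,20]
    - [0,0,0,0,0.4,0,20]
    - [0,0,0,0,0,0,20]

```text
clock: 13.03
tool_pos: [0.5376, -0.0583, 0.0904]
tool_rot: [[0.992, -0.128, -0.0], [-0.128, -0.992, -0.0], [-0.0, 0.0, -1.0]]
wrist_force: [0.4, 0.0, -0.0]
width: 0.257
finger_force: 29.5
```

step_arm:
  commands:
    - [0,0,0,0,0,0,20]

```text
clock: 13.12
tool_pos: [0.5373, -0.0569, 0.0903]
tool_rot: [[0.992, -0.127, -0.001], [-0.127, -0.992, 0.0], [-0.001, -0.0, -1.0]]
wrist_force: [0.0, 0.0, -0.7]
width: 0.255
finger_force: 29.5
```

```bash
python3 - <<'E'
from h import *
print(sense()["width"]);go(.538,-.0567,.042)
ball(.04,220,470,200,260,14,26)
E
```

```text
0.2545326215862525
tool units to (0.538, -0.0567, 0.042) [ 0.0344 -0.0114  2.4159] at [ 0.5373 -0.0569  0.0903] t 13.1167
circle 352.17 231.50333 22.733332 [ 0.5324 -0.1056  0.04  ]
circle 276.17 229.17 24.699999 [ 0.5405 -0.0573  0.04  ]
circle 442.17 215.50333 15.7 [ 0.5347 -0.1708  0.04  ]
```

step_arm:
  commands:
    - [0,0,0,0.05,0,0.5,20]
    - [0,0,0,0.05,0,0.7,20]
    - [0,0,0,0,0,0.7,20]
    - [0,0,0,0,0,0.4,20]
    - [0,0,0,0,0,0.1,20]
    - [0,0,0,0,0,0,20]
    - [0,0,0,0,0,0,20]
    - [0,0,0,0,0,0,26]
    - [0,0,0,0,0,0,30]
    - [0,0,0,0,0,0,35]
    - [0,0,0,0,0,0,35]
    - [0,0,0,0,0,0,35]
    - [0,0,0,0,0,-0.4,36]
    - [0,0,0,0,0,-0.8,36]
    - [0,0,0,0,0,-0.9,36]
    - [0,0,0,0,0,-0.4,36]
    - [0,0,0,0,0,0,36]
    - [0,0,0,0,0,0,36]

```text
clock: 14.67
tool_pos: [0.5401, -0.0574, 0.0927]
tool_rot: [[0.992, -0.126, 0.001], [-0.126, -0.992, -0.0], [0.001, 0.0, -1.0]]
wrist_force: [-0.6, 0.0, -0.4]
width: 0.421
finger_force: 0.0
```

```bash
python3 - <<'E'
from h import *
go(.4142,.2041,.066)
ball(.04,220,470,200,270,12,26)
cv2.imwrite("pics/w6.png",capture("wrist")[:,:,::-1])
E
```

```text
tool units to (0.4142, 0.2041, 0.066) [ -7.8971 -12.1766   1.324 ] at [ 0.5401 -0.0574  0.0927] t 14.6667
circle 276.17 233.50333 23.199999 [ 0.5395 -0.0574  0.04  ]
circle 349.8367 237.83667 21.1 [ 0.5301 -0.1049  0.04  ]
circle 436.50333 217.50333 14.233334 [ 0.5359 -0.1681  0.04  ]
```

step_arm:
  commands:
    - [0,0,0,-0.4,-0.85,0,46]
    - [0,0,0,-0.57,-0.88,0,46]
    - [0,0,0,-0.57,-0.88,0,46]
    - [0,0,0,-0.57,-0.88,0,46]
    - [0,0,0,-0.57,-0.88,0,46]
    - [0,0,0,-0.57,-0.88,0,46]
    - [0,0,0,-0.57,-0.88,0,46]
    - [0,0,0,-0.57,-0.88,0,46]
    - [0,0,0,-0.57,-0.88,0,46]
    - [0,0,0,-0.57,-0.88,0,46]
    - [0,0,0,-0.57,-0.88,0,46]
    - [0,0,0,-0.57,-0.88,0.2,46]
    - [0,0,0,-0.57,-0.88,0.4,46]
    - [0,0,0,-0.57,-0.77,0.4,46]
    - [0,0,0,-0.1,0,0.3,46]
    - [0,0,0,0,0,0,46]
    - [0,0,0,0,0,0,46]

```text
clock: 16.18
tool_pos: [0.4135, 0.2036, 0.0656]
tool_rot: [[0.992, -0.126, -0.002], [-0.126, -0.992, -0.001], [-0.001, 0.001, -1.0]]
wrist_force: [-0.5, -0.7, -0.6]
width: 0.54
finger_force: 0.0
```

```bash
python3 - <<'E'
from h import *
go(.4142,.2041,.0112)
ball(.019,225,335,190,300)
E
```

```text
tool units to (0.4142, 0.2041, 0.0112) [ 0.0379 -0.0313  2.7202] at [0.4135 0.2036 0.0656] t 16.1833
circle 274.83667 234.17 19.466667 [0.4147 0.2042 0.019 ]
```

step_arm:
  commands:
    - [0,0,0,0.05,-0.03,0.6,46]
    - [0,0,0,0,0,0.7,46]
    - [0,0,0,0,0,0.7,46]
    - [0,0,0,0,0,0.45,46]
    - [0,0,0,0,0,0.25,40]
    - [0,0,0,0,0,0,32]
    - [0,0,0,0,0,0,26]
    - [0,0,0,0,0,0,20]
    - [0,0,0,0,0,0,20]
    - [0,0,0,0,0,0,20]
    - [0,0,0,0,0,0,20]

```text
clock: 17.15
tool_pos: [0.4153, 0.2049, 0.0128]
tool_rot: [[0.992, -0.126, 0.001], [-0.126, -0.992, 0.0], [0.001, -0.001, -1.0]]
wrist_force: [0.9, 0.3, 1.1]
width: 0.256
finger_force: 29.4
```

```bash
python3 - <<'E'
from h import *
go(.5315,-.1058,.092)
ball(.020,235,320,230,330,15,34)
E
```

```text
tool units to (0.5315, -0.1058, 0.092) [ 7.7268 14.6764 -3.9601] at [0.4153 0.2049 0.0128] t 17.15
circle 276.17 276.83667 25.133333 [0.4155 0.2048 0.02  ]
```

step_arm:
  commands:
    - [0,0,0,0,0,-0.3,20]
    - [0,0,0,0,0,-0.7,20]
    - [0,0,0,0,0,-0.9,20]
    - [0,0,0,0,0,-0.9,20]
    - [0,0,0,0.2,0.4,-0.7,20]
    - [0,0,0,0.5,0.9,-0.4,20]
    - [0,0,0,0.5,0.95,-0.1,20]
    - [0,0,0,0.5,0.95,0,20]
    - [0,0,0,0.5,0.95,0,20]
    - [0,0,0,0.5,0.95,0,20]
    - [0,0,0,0.5,0.95,0,20]
    - [0,0,0,0.5,0.95,0,20]
    - [0,0,0,0.5,0.95,0,20]
    - [0,0,0,0.5,0.95,0,20]
    - [0,0,0,0.5,0.95,0,20]
    - [0,0,0,0.5,0.95,0,20]
    - [0,0,0,0.5,0.95,0,20]
    - [0,0,0,0.5,0.95,0,20]
    - [0,0,0,0.5,0.95,0,20]
    - [0,0,0,0.5,0.8,0,20]

```text
clock: 18.87
tool_pos: [0.5311, -0.1027, 0.0926]
tool_rot: [[0.992, -0.127, -0.0], [-0.127, -0.992, -0.0], [-0.0, 0.0, -1.0]]
wrist_force: [0.1, -0.2, -1.2]
width: 0.25
finger_force: 29.5
```

step_arm:
  commands:
    - [0,0,0,0,0.2,0,20]
    - [0,0,0,0,0,0,20]
    - [0,0,0,0,0,0,20]

```text
clock: 19.12
tool_pos: [0.5298, -0.1049, 0.0922]
tool_rot: [[0.992, -0.127, -0.001], [-0.127, -0.992, 0.001], [-0.001, -0.0, -1.0]]
wrist_force: [0.6, -0.5, -0.7]
width: 0.254
finger_force: 29.5
```

```bash
python3 - <<'E'
from h import *
print(sense()["width"]);go(.5315,-.1058,.042)
ball(.04,200,470,200,260,14,26)
E
```

```text
0.2544027444034943
tool units to (0.5315, -0.1058, 0.042) [0.0934 0.0355 2.512 ] at [ 0.5298 -0.1049  0.0922] t 19.1167
circle 278.50336 230.50333 22.0 [ 0.5311 -0.1066  0.04  ]
circle 203.50333 228.83667 21.5 [ 0.5382 -0.0585  0.04  ]
```

step_arm:
  commands:
    - [0,0,0,0.05,0.04,0.5,20]
    - [0,0,0,0.03,0.02,0.7,20]
    - [0,0,0,0,0,0.7,20]
    - [0,0,0,0,0,0.5,20]
    - [0,0,0,0,0,0.1,20]
    - [0,0,0,0,0,0,20]
    - [0,0,0,0,0,0,20]
    - [0,0,0,0,0,0,26]
    - [0,0,0,0,0,0,30]
    - [0,0,0,0,0,0,35]
    - [0,0,0,0,0,0,35]
    - [0,0,0,0,0,0,35]
    - [0,0,0,0,0,-0.4,36]
    - [0,0,0,0,0,-0.8,36]
    - [0,0,0,0,0,-0.9,36]
    - [0,0,0,0,0,-0.6,36]
    - [0,0,0,0,0,0,20]
    - [0,0,0,0,0,0,5]

```text
clock: 20.67
tool_pos: [0.5325, -0.1069, 0.0971]
tool_rot: [[0.992, -0.126, 0.002], [-0.126, -0.992, -0.001], [0.002, 0.0, -1.0]]
wrist_force: [0.3, -0.1, -0.2]
width: 0.149
finger_force: 0.0
```

```bash
python3 - <<'E'
from h import *
# plate mid ~ (.4725,-.0487); front approach point 30 mm clear of plate centre, mill x=(.991,-.131)
go(.4725-.045*.991,-.0487+.045*.131,.10)
c=camera_info("wrist")
cv2.imwrite("pics/w7.png",capture("wrist")[:,:,::-1])
E
```

```text
tool units to (0.427905, -0.042805, 0.1) [-5.5913 -2.5178 -0.1546] at [ 0.5325 -0.1069  0.0971] t 20.6667
```

View pics/w7.png

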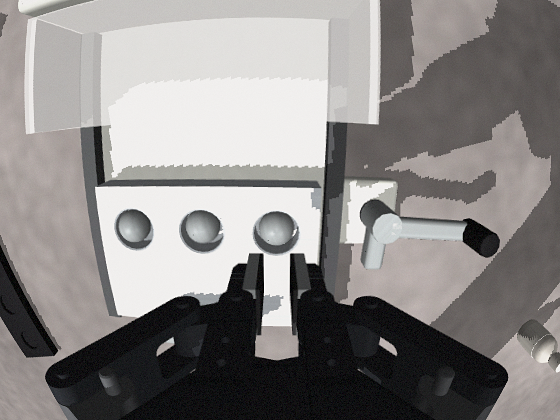

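All three balls are seated at (134,228), (202,231) and (275,232), and the fingers are clear. Next I push the plate from its front.

step_arm:
  commands:
    - [0,0,0,-0.8,-0.36,-0.1,0]
    - [0,0,0,-0.8,-0.36,-0.05,0]
    - [0,0,0,-0.8,-0.36,0,0]
    - [0,0,0,-0.8,-0.36,0,0]
    - [0,0,0,-0.8,-0.36,0,0]
    - [0,0,0,-0.8,-0.36,0,0]
    - [0,0,0,-0.8,-0.36,0,0]
    - [0,0,0,0,0,0.4,0]
    - [0,0,0,0,0,0.8,0]
    - [0,0,0,0,0,0.8,0]
    - [0,0,0,0,0,0.4,0]
    - [0,0,0,0,0,0,0]
    - [0,0,0,0,0,0,0]

```text
clock: 21.8
tool_pos: [0.4273, -0.0428, 0.0507]
tool_rot: [[0.992, -0.126, -0.002], [-0.126, -0.992, 0.0], [-0.002, 0.0, -1.0]]
wrist_force: [0.1, -0.3, 0.8]
width: -0.002
finger_force: 0.0
```

step_arm:
  commands:
    - [0,0,0,0.4,0,0,0]
    - [0,0,0,0.4,0,0,0]
    - [0,0,0,0.3,0,0,0]
    - [0,0,0,0.2,0,0,0]
    - [0,0,0,0.2,0,0,0]
    - [0,0,0,0.2,0,0,0]
    - [0,0,0,0.2,0,0,0]

```text
clock: 22.38
tool_pos: [0.4643, -0.0474, 0.0512]
tool_rot: [[0.992, -0.126, -0.002], [-0.126, -0.992, 0.0], [-0.002, 0.0, -1.0]]
wrist_force: [-2.6, -1.0, 2.0]
width: 0.001
finger_force: 1.5
```

step_arm:
  commands:
    - [0,0,0,0.3,0,0,0]
    - [0,0,0,0.35,0,0,0]
    - [0,0,0,0.35,0,0,0]
    - [0,0,0,0.35,0,0,0]
    - [0,0,0,0.35,0,0,0]
    - [0,0,0,0.35,0,0,0]
    - [0,0,0,0.35,0,0,0]
    - [0,0,0,0.35,0,0,0]
    - [0,0,0,0.35,0,0,0]
    - [0,0,0,0.25,0,0,0]
    - [0,0,0,0.15,0,0,0]

```text
clock: 23.3
tool_pos: [0.5355, -0.0563, 0.0513]
tool_rot: [[0.992, -0.126, 0.001], [-0.126, -0.992, -0.0], [0.001, -0.0, -1.0]]
wrist_force: [-2.3, -1.5, -0.5]
width: 0.001
finger_force: 1.3
```

step_arm:
  commands:
    - [0,0,0,0.12,0,0,0]
    - [0,0,0,0.12,0,0,0]
    - [0,0,0,0.12,0,0,0]
    - [0,0,0,0.12,0,0,0]
    - [0,0,0,0.12,0,0,0]
    - [0,0,0,0.12,0,0,0]

```text
clock: 23.8
tool_pos: [0.5488, -0.0581, 0.0513]
tool_rot: [[0.992, -0.126, -0.0], [-0.126, -0.992, -0.0], [-0.0, 0.0, -1.0]]
wrist_force: [-2.5, -1.0, -0.8]
width: 0.001
finger_force: 1.4
```

step_arm:
  commands:
    - [0,0,0,0.1,0,0,0]
    - [0,0,0,0.1,0,0,0]
    - [0,0,0,0.1,0,0,0]
    - [0,0,0,0.1,0,0,0]

```text
clock: 24.13
tool_pos: [0.5491, -0.0582, 0.0513]
tool_rot: [[0.992, -0.126, -0.017], [-0.126, -0.992, 0.002], [-0.017, 0.0, -1.0]]
wrist_force: [-24.4, 1.0, 19.7]
width: -0.001
finger_force: 12.2
```

Carriage at its stop: the TCP stays at x 0.549 while the force rises to 24 N. I back off, rise, and go above the knob.

step_arm:
  commands:
    - [0,0,0,-0.4,0,0,0]
    - [0,0,0,-0.5,0,0,0]
    - [0,0,0,-0.2,0,-0.5,0]
    - [0,0,0,0,0,-0.9,0]
    - [0,0,0,0,0,-0.9,0]
    - [0,0,0,0.1,0.5,-0.9,20]
    - [0,0,0,0,0.9,-0.3,45]
    - [0,0,0,0,0.9,0,45]
    - [0,0,0,0,0.9,0,45]
    - [0,0,0,0,0.9,0,45]
    - [0,0,0,0,0.9,0,45]
    - [0,0,0,0,0.9,0,45]
    - [0,0,0,0,0.9,0,45]
    - [0,0,0,0,0.9,0,45]
    - [0,0,0,0,0.9,0,45]
    - [0,0,0,0,0.8,0,45]
    - [0,0,0,0,0,0,45]
    - [0,0,0,0,0,0,45]

```text
clock: 25.63
tool_pos: [0.5138, -0.2437, 0.1221]
tool_rot: [[0.992, -0.128, 0.002], [-0.128, -0.992, -0.001], [0.002, 0.0, -1.0]]
wrist_force: [-0.4, -0.3, -1.1]
width: 0.53
finger_force: 0.0
```

```bash
python3 - <<'E'
from h import *
go(.5146,-.2427,.055)
c=camera_info("wrist");im=capture("wrist");cv2.imwrite("pics/w8.png",im[:,:,::-1])
E
```

```text
tool units to (0.5146, -0.2427, 0.055) [ 0.0279 -0.0534  3.3547] at [ 0.5138 -0.2437  0.1221] t 25.6333
```

View pics/w8.png

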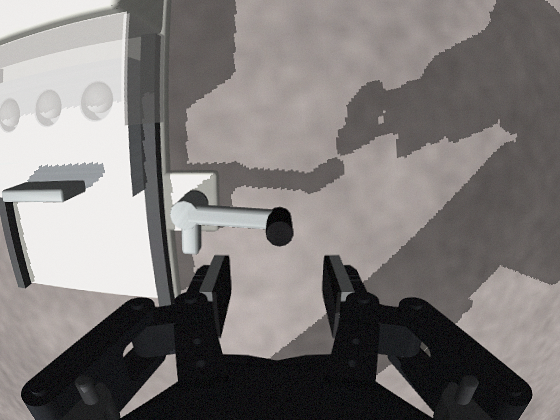

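The knob top is at (280,232) and the pivot top at about (184,212). The balls are visible under the guard with the carriage home.

```bash
python3 - <<'E'
from h import *
k=cast("wrist",(280,231.5),.074);p=cast("wrist",(184,211),.05);pl=[cast("wrist",u,.073) for u in((5,190),(85,180))]
print(k,p,np.hypot(*(k-p)[:2]),pl)
go(k[0],k[1],.055)
p=np.array([.5325,-.1755]) if 0 else p[:2]
R=sense()["tool_rot"];v=(k[:2]-p)
a0=np.arctan2(v[1],v[0]);r=.068;yaw=np.radians(-7.6);a1=np.pi+yaw-2*np.pi;print(np.degrees([a0,a1]))
T=[p+r*np.array([np.cos(a),np.sin(a)]) for a in np.linspace(a0,a1,9)]
for i in range(8): print(R[:2,:2].T@(T[i+1]-T[i])/.02)
E
```

```text
[ 0.5159 -0.2456  0.074 ] [ 0.5306 -0.1793  0.05  ] 0.06799067566156046 [array([ 0.5737, -0.0332,  0.073 ]), array([ 0.5673, -0.119 ,  0.073 ])]
tool units to (np.float64(0.5158607806916315), np.float64(-0.24563631544241762), 0.055) [0.1245 0.1205 3.3462] at [ 0.5136 -0.2429  0.1219] t 25.6833
[-102.4907 -187.6   ]
[-0.6198 -0.1151]
[-0.5879 -0.2275]
[-0.5358 -0.3321]
[-0.4653 -0.4253]
[-0.3788 -0.5039]
[-0.2792 -0.5652]
[-0.1701 -0.607 ]
[-0.0551 -0.628 ]
```

step_arm:
  commands:
    - [0,0,0,0.06,0.05,0.6,45]
    - [0,0,0,0.05,0.05,0.8,45]
    - [0,0,0,0,0,0.8,45]
    - [0,0,0,0,0,0.7,45]
    - [0,0,0,0,0,0.4,45]
    - [0,0,0,0,0,0,35]
    - [0,0,0,0,0,0,28]
    - [0,0,0,0,0,0,20]
    - [0,0,0,0,0,0,12]
    - [0,0,0,0,0,0,12]
    - [0,0,0,0,0,0,12]
    - [0,0,0,0,0,0,12]
  grip_force: 25

```text
clock: 26.68
tool_pos: [0.5158, -0.2458, 0.0563]
tool_rot: [[0.992, -0.127, 0.002], [-0.127, -0.992, -0.001], [0.002, 0.001, -1.0]]
wrist_force: [0.2, -0.4, 5.3]
width: 0.195
finger_force: 25.0
```

step_arm:
  commands:
    - [0,0,0,-0.31,-0.04,0,12]
    - [0,0,0,-0.31,-0.07,0,12]
    - [0,0,0,-0.3,-0.1,0,12]
    - [0,0,0,-0.29,-0.13,0,12]
    - [0,0,0,-0.28,-0.15,0,12]
    - [0,0,0,-0.26,-0.18,0,12]
    - [0,0,0,-0.24,-0.2,0,12]
    - [0,0,0,-0.22,-0.22,0,12]

```text
clock: 27.35
tool_pos: [0.4711, -0.2216, 0.0562]
tool_rot: [[0.992, -0.123, -0.004], [-0.123, -0.992, -0.007], [-0.003, 0.007, -1.0]]
wrist_force: [-10.3, -16.0, 10.7]
width: 0.201
finger_force: 26.0
```

step_arm:
  commands:
    - [0,0,0,-0.2,-0.24,0,12]
    - [0,0,0,-0.18,-0.26,0,12]
    - [0,0,0,-0.15,-0.28,0,12]
    - [0,0,0,-0.13,-0.29,0,12]
    - [0,0,0,-0.1,-0.3,0,12]
    - [0,0,0,-0.07,-0.31,0,12]
    - [0,0,0,-0.04,-0.31,0,12]

```text
clock: 27.93
tool_pos: [0.4582, -0.1766, 0.0557]
tool_rot: [[0.992, -0.126, -0.005], [-0.126, -0.992, -0.0], [-0.005, 0.001, -1.0]]
wrist_force: [-4.8, -3.6, 10.0]
width: 0.198
finger_force: 26.1
```

step_arm:
  commands:
    - [0,0,0,-0.01,-0.25,0,12]
    - [0,0,0,0,-0.15,0,12]
    - [0,0,0,0,-0.1,0,12]

```text
clock: 28.18
tool_pos: [0.46, -0.1685, 0.0558]
tool_rot: [[0.992, -0.123, -0.004], [-0.123, -0.992, -0.005], [-0.004, 0.005, -1.0]]
wrist_force: [-10.6, -18.2, 6.9]
width: 0.2
finger_force: 26.2
```

step_arm:
  commands:
    - [0,0,0,0,-0.1,0,12]
    - [0,0,0,0,-0.1,0,12]
    - [0,0,0,0,0,0,12]

```text
clock: 28.43
tool_pos: [0.46, -0.1682, 0.0558]
tool_rot: [[0.993, -0.12, -0.005], [-0.12, -0.993, -0.011], [-0.004, 0.011, -1.0]]
wrist_force: [-10.8, -26.8, 6.5]
width: 0.196
finger_force: 26.6
```

step_arm:
  commands:
    - [0,0,0,0,0.1,0,12]
    - [0,0,0,0,0,0,25]
    - [0,0,0,0,0,0,38]
    - [0,0,0,0,0,0,38]
    - [0,0,0,0,0,0,38]
    - [0,0,0,0,0,-0.5,38]
    - [0,0,0,0,0,-0.9,38]
    - [0,0,0,0,0,-0.9,38]
    - [0,0,0,0,0,-0.9,38]
    - [0,0,0,-0.5,0,-0.9,38]
    - [0,0,0,-0.5,0,-0.9,38]
    - [0,0,0,-0.5,0,-0.5,38]
    - [0,0,0,0,0,0,38]
    - [0,0,0,0,0,0,38]

```text
clock: 29.6
tool_pos: [0.4332, -0.1603, 0.1654]
tool_rot: [[0.992, -0.126, 0.001], [-0.126, -0.992, -0.0], [0.001, 0.0, -1.0]]
wrist_force: [-0.1, -0.1, -0.6]
width: 0.446
finger_force: 0.0
```

```bash
python3 - <<'E'
from h import *
s=sense();print(s["clock"],s["tool_pos"],s["wrist_force"],s["width"])
c=camera_info("wrist");im=capture("wrist");cv2.imwrite("pics/w9.png",im[:,:,::-1])
t=capture("top")
g=cv2.cvtColor(im,cv2.COLOR_RGB2GRAY)
# knob: dark blob near expected place, seen from above
E=np.array(c["extrinsics"]);K=np.array(c["intrinsics"])
def proj(P):
    q=E[:3,:3].T@(np.array(P)-E[:3,3]);x,y,z=q[0],-q[1],-q[2];r=np.hypot(x,y);th=np.arctan2(r,z);return K[0,2]+K[0,0]*th*x/r,K[1,2]+K[0,0]*th*y/r
u,v=map(int,proj((.464,-.169,.074)));u0,v0=u-25,v-25
m=(g[v0:v0+50,u0:u0+50]<55).astype(np.uint8)
n,l,st,ce=cv2.connectedComponentsWithStats(m);print("expected",u,v)
for i in range(1,n):
    if st[i,4]>60: print(st[i]+[u0,v0,0,0,0],ce[i]+[u0,v0],cast("wrist",ce[i]+[u0,v0],.066,c))
E
```

```text
29.6 [ 0.4332 -0.1603  0.1654] [-0.0844 -0.1237 -0.6145] 0.4456331391780643
expected 282 173
[272 162  23  27 491] [282.9695 175.2994] [ 0.461 -0.169  0.066]
```

```bash
python3 -c "
from station import *
print(hand_in())"
```

```text
the job is handed in; nothing more can be done
None
```

I put one ball in each of the three wells, pushed the carriage home to its stop, then swung the cam lever round to its stop, and handed the job in at about 30 s. The pin, slide box and bottle were never touched. The lever's final angle was checked by measurement (within about 1° of locked) and by the force rising at its stop; my 10 picture views were used up, so I did not look at the finished scene.

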